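# Clamp the accessory carriage on the synth table's rail with its ratchet lever

## Robot

A 6-joint arm with a two-finger parallel gripper is mounted at the origin on the work surface. World frame = base frame: x ahead of the robot, y to its left, z up, the work surface at z = 0. Lengths are in m, angles in rad, forces in N, time in s.
With the tool pointing down it reaches from about 0.425 to 0.95 m from the base axis. Payload 3.5 kg.
Tool frame: the origin (TCP) lies midway between the tips of the shut fingers; the grasp point (between the pads) lies 19 mm behind it; z points along the fingers, y is the direction in which the jaws open and shut (so a half turn about z gives the same grasp; the last joint's range is limited). The gripper opens to 85 mm and grips with 20 to 120 N. Pads are 22 mm wide; open, the fingers measure 114 mm over their backs; the gripper's body (76 mm by 85 mm) begins 54 mm behind the grasp point. The pads swing forward as they close: fully open they stand 13 mm farther back than shut.
Start: joints at [-1.41, 0.286, 1.577, -0, 1.279, -0.15], TCP at [0.206, -0.643, 0.231] pointing down, gripper open.
Joint ranges: [-2.77, 2.77], [-0.9, 2.22], [0.21, 2.48], [-1.53, 4.67], [0.24, 2.81], [-2.84, 2.84]. Speed limits (rad/s): [2.79, 2.79, 3.14, 3.14, 3.14, 3.14].

## Interface

Orientations are given as a unit quaternion [x, y, z, w].
In Python, from plant import * gives the robot as it stands.
- The arm moves only by the shell command python3 -m jog 'ROWS' [FORCE]. ROWS is a JSON object of lists of equal length, an entry for each row: "travel": the shift along the world's x, y, z in mm, a list of three; "dr": the turn, a rotation vector about the world's x, y, z in degrees, a list of three; "jaw": the closure in counts, from 0 (fully open) to 255 (shut). In form: {"travel": [[x, y, z], ...], "dr": [[wx, wy, wz], ...], "jaw": [jaw, ...]}. A call has 1 to 5 rows; each row shifts and turns the commanded pose from where the row before left it; what a row does not reach is not made up. A row lasts 1/12 s, in which the tool goes at most 41.7 mm and 7.16 degrees, less where a joint would pass 70% of its speed; a pose out of reach is approached as far as the arm can. A call is refused whole if a number of a shift passes 41.7 or a number of a turn 7.16, either way. A call with a gripper value outside its range is refused whole. The fingers move at their own pace and stop on an object; FORCE is the grip in N (left out, the last holds). Time passes only in rows, so rows that do not move let the fingers close. It gives the time, the measured TCP pose, the force and the opening at its end, in the units of the state.
- get_state(): the state, without advancing time (a new reading comes with each control period).
- read_camera(name): name is "scene" or "top" or "wrist"; returns the picture (384x512x3 uint8, red, green, blue); there is no depth.
- camera_info(name): a dict with "K" (3x3 intrinsics, pixels), "k1" (the pictures are not rectified: a ray, as slopes to the right and down, at radius r is drawn at 1 + k1 r^2 times it, then the intrinsics apply), "R" (3x3) and "t" (3): a world point X has camera coordinates R X + t; the wrist camera has in their place "mount" (4x4, takes a point from camera to tool coordinates, whose origin is the TCP and whose axes are the flange's). Camera axes: x right, y down, z forward; pixel columns grow to the right and rows downward; lengths in m; the calibration is good to about 2 mm. A picture is of the moment at which its call begins: read the wrist's pose just before it. camera_info takes no time and is no camera call.
- sign_off(): hands the job in, once; it reports no verdict.
The state is a dict: "time": time; "qpos": joint angles; "dq": joint speeds; "joint_efforts": joint torques, N m; "eef_pos": TCP position; "tcp_rot": TCP orientation; "contact_force": force on the tool from outside, world axes, zero at the start; "wrist_torque": the same for the moment, N m; "opening": opening from 0.0 (shut) to 1.0 (fully open).
Only numpy, scipy, OpenCV 4.12 (cv2) and the standard library are available. Lean on these libraries where they do the work, as an engineer would, in place of code of your own. Each camera call takes 0.05 s, during which the arm holds its last target. There are 200 camera calls.

## Task

Slide the carriage with the two upright studs along its rail until it sits against the end stop, then clamp it there firmly hand-tight with its lever (clockwise, to about 9 N at the grip). The studs leave the lever only part of a turn, so lift it off its serrations, swing it back and bite again as needed. Do not ram the stop, force the lever against a stud, overtighten or disturb other things, and leave the lever dropped into its serrations.

Things in the scene. Friction and masses are not known exactly. Their poses are not given: they have to be found in the camera images.
- rail_base: dark steel base plate 150 x 470 x 8 mm bolted to the table; it carries the whole rail. Origin: centre of its underside. Its y axis runs along the rail (470 mm) towards the end stop, x across it away from the robot, z up: the 'plate' directions used below. Turned by up to 0.2 rad.
- rail_bar: 40 x 40 mm slotted aluminium profile along the middle of the plate, top face 48 mm above the table. Inside the carriage the screw presses on it: with about 90 N once the lever needs 9 N at its grip, as wanted. Under about 6 N at the grip the clamp may be too loose (under 50 N on the rail), above about 14 N overtightened (over 150 N: rail bruised). Origin as rail_base.
- end_stop: aluminium stop block astride the rail's +y end; its flat face towards the carriage is 13 mm to -y of its origin. 56 mm across, 49 to 79 mm above the table. Origin: on the table under the block's centre. Rammed if pressed with more than 40 N.
- carriage (a joint): gap in m from carriage to end stop: 0 = touching; 0.07 to 0.15 at the start, carriage to -y. Dark steel block 84 mm (plate x) by 96 mm (plate y), 49 to 73 mm above the table. It slides along the rail only, with about 5 N friction until clamped. Push it on its -y end face or on the stud at that end.
- carriage_top (a point): centre of the carriage's top face, 73 mm above the table: the vertical axis of the screw and of the lever passes through it. 48 mm from the carriage's end faces.
- studs: two upright steel studs fixed on the carriage, 16 mm diameter, 73 to 123 mm above the table, centres 13 mm to the plate's -x and 38 mm to +y and to -y of the screw's axis. The lever swings between them, about 0.86 rad either way from pointing to the plate's -x. Bent if the lever presses on them with more than 30 N. Origin: on the screw's axis, on the table.
- clamp_screw: vertical screw with a steel serrated collar (35 mm diameter, 16 teeth 5 mm high: 0.393 rad steps) under the lever's head. Clockwise from above tightens. It first runs freely for 0.3 to 1.05 rad (about 1 N at the lever's grip), then bears on the rail and stiffens evenly by 11 to 17 N (at the grip) per rad. It stays where it is left. Origin: on its axis, on the table.
- lever: black clamping lever: round head 37 mm in diameter, a shank rising outwards, a level grip 13 mm wide and 14 mm high from 50 to 105 mm from the axis. Origin: on the axis, on the table; its -x axis points outwards along the lever, at the start within 0.65 rad of the plate's -x. Seated it turns the screw (play 0.05 rad); lifted clear it swings freely and the screw stays.
- lever_lift (a joint): lift of the lever off its seat in m: 0 = fully in the serrations, 0.004 = resting on the teeth's tips (it may start so; turned a little it drops in), above 0.0045 it swings free, 0.008 = end of travel. A spring presses it down: 7 N starts to lift it, 10 N at the end of travel. While the lever is pushed against the teeth it binds and lifts harder: ease it back 0.05 rad first.
- lever_grip (a point): point on the lever's axis of length at the middle of its grip, 78 mm from the screw's axis, at half the grip's height, 108 mm above the table when seated.
- spare_stud: bystander: loose spare stud, 62 mm high, standing on the plate's far ledge
- thumb_nut: bystander: loose brass knurled nut, 26 mm diameter, 14 mm high, on the plate's near ledge
- pad_controller: bystander: flat pad controller 135 x 235 x 23 mm, to the left
- spare_module: bystander: loose synthesizer module lying face up, 129 x 60 mm, 44 mm high, near right
- mug: bystander: white mug, 92 mm high, near left
- cap_jar: bystander: small glass jar, 60 mm high, near left of the middle
- screwdriver: bystander: screwdriver lying near the middle, 170 mm long

How it is judged:
On the way, in this order (a step that is already met when the one before it is completed fails the run):
1. the carriage is up against the end stop, not yet clamped (value of joint carriage below 0.0015 m and contact force between clamp_screw and rail_bar below 20 N), for 0.2 s.
2. the lever has tightened the clamp (over 50 N on the rail) with the carriage still at the stop (value of joint carriage below 0.002 m and contact force between clamp_screw and rail_bar above 50 N), for 0.2 s.
At the end, for the whole second after the job is handed in: the carriage rests against the end stop (gap under 2 mm), the screw presses on the rail with 50 to 150 N (about 6 to 14 N at the lever's grip), the lever is at rest, dropped into its serrations (lifted less than 1.5 mm), and let go (all of step 2 and value of joint lever_lift below 0.0015 m and angular speed of lever below 0.05 rad/s); the robot touches nothing.
It fails at once if the screw is overtightened: more than 150 N on the rail (contact force between clamp_screw and rail_bar above 150 N).
It fails at once if the carriage is rammed against the stop: more than 40 N on the stop (contact force between end_stop and anything else above 40 N).
It fails at once if the lever is forced against a stud: more than 30 N (contact force between lever and studs above 30 N).
It fails at once if a bystander is moved by more than 25 mm (distance of any of spare_stud, thumb_nut, pad_controller, spare_module, mug, cap_jar, screwdriver from where it was at the start of the episode above 0.025 m).
It also fails if it takes over 72 s, if anything falls off the work surface, if the arm or the gripper's body presses on something with over 40 N, if the wrist force passes 120 N, or if a joint passes its speed limit or range.

## Working session

There is one attempt and no reset: what is moved stays moved. The work goes in short steps, Python scripts to look and compute and a shell command to move; the robot and the scene stay as the last step left them, time stands still between calls to the robot, and variables do not carry over. Pictures are saved under pics/ and viewed, about 8 in all and at most 12, crops included, and the job is handed in when it is done.

```bash
ls; mkdir -p pics; python3 - <<'E'
from plant import *
import cv2,numpy as np
s=get_state();print(s)
for n in ["scene","top"]:
    im=read_camera(n);cv2.imwrite(f"pics/{n}0.png",im[:,:,::-1])
    print(n,camera_info(n))
print(camera_info("wrist"))
a=cv2.imread("pics/scene0.png");b=cv2.imread("pics/top0.png")
E
```

```text
pics
{'time': 0.0, 'qpos': array([-1.41003192e+00,  2.87183422e-01,  1.57817760e+00, -5.20708001e-06,
        1.27857805e+00, -1.50018120e-01]), 'dq': array([-0.00139307, -0.0016075 ,  0.00102106, -0.00108313,  0.00068467,
        0.00074509]), 'joint_efforts': array([-3.10011353e-05, -4.05982304e+01, -2.92625070e+01, -3.36201867e-05,
        5.82866633e-03,  9.11150494e-06]), 'eef_pos': array([ 0.2063273 , -0.64200787,  0.229935  ]), 'tcp_rot': array([ 9.87950256e-01,  1.54767297e-01, -8.79603220e-06, -1.17317719e-03]), 'contact_force': array([1.16660457, 0.49478297, 0.3952379 ]), 'wrist_torque': array([0.02961777, 0.01548771, 0.05281054]), 'opening': 0.9971179063463238}
scene {'K': array([[471.07670974,   0.        , 253.90850086],
       [  0.        , 471.07670974, 195.46540565],
       [  0.        ,   0.        ,   1.        ]]), 'k1': -0.04470836472756003, 'R': array([[-0.60641305,  0.79508721,  0.00997735],
       [ 0.59217934,  0.45995791, -0.66163612],
       [-0.53064758, -0.39531639, -0.74975869]]), 't': array([ 0.24943941, -0.29499638,  1.68845637])}
top {'K': array([[35
[... 213 characters left out ...]
0.00709655],
       [-0.98982136, -0.01510908, -0.14151112],
       [ 0.14160041, -0.00500807, -0.98991123]]), 't': array([0.0710488 , 0.52054182, 0.99560123])}
{'K': array([[268.6028684 ,   0.        , 254.71374919],
       [  0.        , 268.6028684 , 194.59261781],
       [  0.        ,   0.        ,   1.        ]]), 'k1': 0.009150431430116712, 'mount': array([[ 1.20476088e-03, -9.66365618e-01, -2.57169285e-01,
         6.51829173e-02],
       [ 9.99999247e-01,  1.10375984e-03,  5.37095280e-04,
         1.65574709e-04],
       [-2.35177282e-04, -2.57169739e-01,  9.66366220e-01,
        -1.42648125e-01],
       [ 0.00000000e+00,  0.00000000e+00,  0.00000000e+00,
         1.00000000e+00]])}
```

View pics/top0.png

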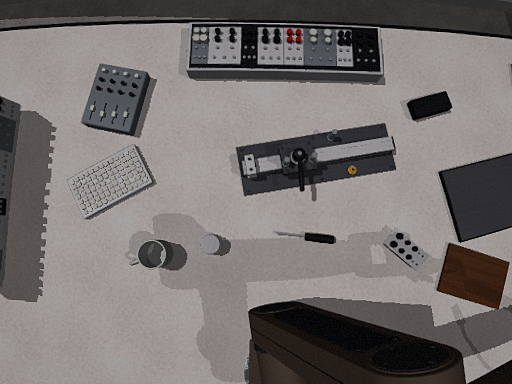

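View pics/scene0.png

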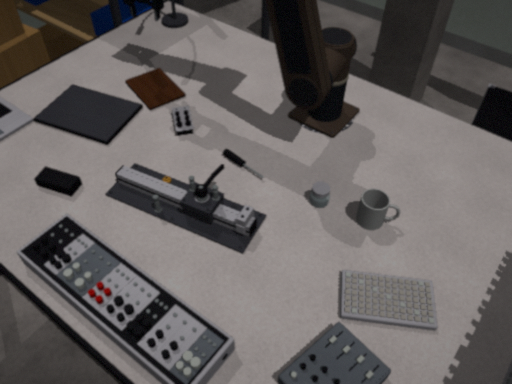

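The top view shows the plate with corners near (237,148), (386,124), (396,168) and (245,194). The stop is at (249,163), the lever head near (298,156) and the lever points down towards (302,190). Next I'll take enlarged crops.

```bash
cat > h.py <<'E'
from plant import *
import cv2,numpy as np
def und(n,uv):
    c=camera_info(n);K=c["K"];d=np.array([c["k1"],0,0,0,0.])
    return cv2.undistortPoints(np.array(uv,float).reshape(-1,1,2),K,d).reshape(-1,2)
def campose(n,s=None):
    c=camera_info(n)
    if n!="wrist": return c["R"].T,-c["R"].T@c["t"]
    from scipy.spatial.transform import Rotation as Ro
    s=s or get_state();R=Ro.from_quat(s["tcp_rot"]).as_matrix();M=c["mount"]
    return R@M[:3,:3],R@M[:3,3]+s["eef_pos"]
def onz(n,uv,z,s=None):
    R,o=campose(n,s);u=und(n,uv);d=np.c_[u,np.ones(len(u))]@R.T
    return o+d*((z-o[2])/d[:,2])[:,None]
def proj(n,X,s=None):
    R,o=campose(n,s);c=camera_info(n);p=(np.atleast_2d(X)-o)@R
    return cv2.projectPoints(p,np.zeros(3),np.zeros(3),c["K"],np.array([c["k1"],0,0,0,0.]))[0].reshape(-1,2)
E
python3 - <<'E'
from h import *
a=cv2.imread("pics/top0.png")[110:205,225:405]
b=cv2.imread("pics/scene0.png")[150:250,100:280]
a=cv2.resize(a,None,fx=4.4,fy=4.4,interpolation=cv2.INTER_CUBIC)
cv2.imwrite("pics/tc.png",np.clip(a*1.6,0,255).astype('uint8'))
b=cv2.resize(b,None,fx=4.4,fy=4.4,interpolation=cv2.INTER_CUBIC)
cv2.imwrite("pics/sc.png",np.clip(b*2,0,255).astype('uint8'))
t=onz("top",[[237,148],[386,124],[396,168],[245,194]],.008);print(t.round(3),t.mean(0))
for i,j in [(0,1),(3,2),(0,3),(1,2)]: print(np.linalg.norm(t[i]-t[j]),(t[i]-t[j])[:2])
E
```

```text
[[ 0.65   0.141  0.008]
 [ 0.737 -0.318  0.008]
 [ 0.598 -0.343  0.008]
 [ 0.511  0.115  0.008]] [ 0.62395892 -0.10120655  0.008     ]
0.4675052973836255 [-0.08625172  0.45947997]
0.4656374168219204 [-0.08659696  0.45751412]
0.14183007335311393 [0.13927319 0.02680947]
0.14113178152451275 [0.13892795 0.02484361]
```

View pics/tc.png

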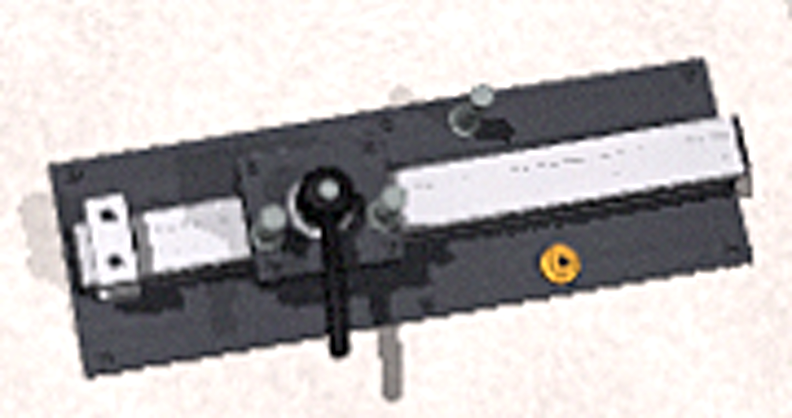

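View pics/sc.png

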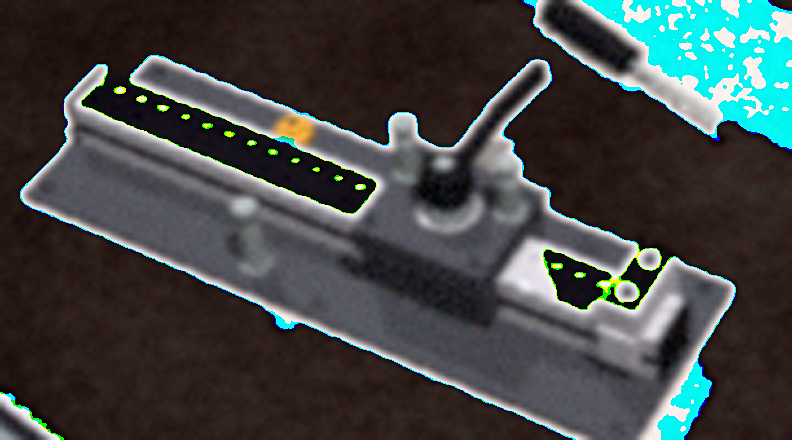

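Clear crops: the stop's top face, carriage, studs (tops at about (272,218) and (390,197) in the crop) and lever tip (340,350) are all visible. Pointing to the plate's -x is roughly straight down the picture. The spare stud and brass nut sit on the ledges.

```bash
python3 - <<'E'
from h import *
f=lambda L:np.array(L)/4.4+[225,110]-.4
yaw=.186;R=np.array([[np.cos(yaw),-np.sin(yaw)],[np.sin(yaw),np.cos(yaw)]]);C=np.array([.624,-.101])
def rep(nm,L,z,n="top"):
    p=onz(n,L,z)[:,:2];q=(p-C)@R
    print(nm,p.round(4).tolist(),'plate',q.round(4).tolist(),'mean',p.mean(0).round(4),q.mean(0).round(4))
rep("carr",f([(243,155),(383,128),(403,255),(262,280)]),.073)
rep("stop",f([(85,200),(122,193),(138,283),(98,292)]),.079)
rep("studs",f([(272,218),(390,196)]),.123)
rep("leverend/axis along",f([(340,350),(335,230)]),.108)
rep("nut",f([(560,263)]),.022)
rep("spare",f([(482,97)]),.07)
g=lambda L:np.array(L)/4.4+[100,150]-.4
rep("S studs",g([(403,122),(507,150)]),.123,"scene")
rep("S levertip",g([(540,70)]),.108,"scene")
rep("S stop holes",g([(648,260),(627,292)]),.079,"scene")
rep("T stop holes",f([(108,214),(114,260)]),.079)
E
```

```text
carr [[0.6445, 0.0169], [0.6643, -0.0738], [0.5806, -0.0858], [0.5628, 0.0045]] plate [[0.0419, 0.1121], [0.0446, 0.0192], [-0.0399, 0.023], [-0.0407, 0.115]] mean [ 0.613  -0.0346] [0.0015 0.0673]
stop [[0.6116, 0.1177], [0.6165, 0.0943], [0.5584, 0.0832], [0.5523, 0.1083]] plate [[0.0283, 0.2172], [0.0288, 0.1933], [-0.0304, 0.1932], [-0.0318, 0.219]] mean [0.5847 0.1009] [-0.0013  0.2057]
studs [[0.5916, 0.0025], [0.6066, -0.0696]] plate [[-0.0127, 0.1077], [-0.0113, 0.034]] mean [ 0.5991 -0.0336] [-0.012   0.0709]
leverend/axis along [[0.5134, -0.0405], [0.5882, -0.0377]] plate [[-0.0975, 0.0799], [-0.0235, 0.0688]] mean [ 0.5508 -0.0391] [-0.0605  0.0743]
nut [[0.5878, -0.2015]] plate [[-0.0542, -0.0921]] mean [ 0.5878 -0.2015] [-0.0542 -0.0921]
spare [[0.6876, -0.1398]] plate [[0.0554, -0.0499]] mean [ 0.6876 -0.1398] [ 0.0554 -0.0499]
S studs [[0.6062, -0.0713], [0.5843, -0.004]] plate [[-0.012, 0.0325], [-0.0211, 0.1026]] mean [ 0.5952 -0.0376] [-0.0165  0.0676]
S levertip [[0.5066, -0.043]] plate [[-0.1046, 0.0787]] mean [ 0.5066 -0.043 ] [-0.1046  0.0787]
S stop holes [[0.5719, 0.0973], [0.5999, 0.1028]] plate [[-0.0145, 0.2045], [0.014, 0.2047]] mean [0.5859 0.1   ] [-0.0003  0.2046]
T stop holes [[0.6027, 0.1029], [0.573, 0.0986]] plate [[0.0168, 0.2044], [-0.0132, 0.2056]] mean [0.5879 0.1008] [0.0018 0.205 ]
```

```bash
python3 -m jog '{"travel":[[26,31.5,0],[26,31.5,0],[26,31.5,0],[26,31.5,0],[26,31.5,0]],"dr":[[0,0,-3.5],[0,0,-3.6],[0,0,0],[0,0,0],[0,0,0]],"jaw":[255,255,255,255,255]}' 40
python3 -m jog '{"travel":[[26,31.5,0],[26,31.5,0],[26,31.5,0],[26,31.5,0],[26,31.5,0]],"dr":[[0,0,0],[0,0,0],[0,0,0],[0,0,0],[0,0,0]],"jaw":[255,255,255,255,255]}'
python3 -m jog '{"travel":[[26,31.5,0],[26,31.5,0],[26,31.5,0],[26,31.5,0],[26,31.5,0]],"dr":[[0,0,0],[0,0,0],[0,0,0],[0,0,0],[0,0,0]],"jaw":[255,255,255,255,255]}'
python3 -m jog '{"travel":[[26,31.5,0],[7,8,0],[0,0,-30],[0,0,-30],[0,0,0]],"dr":[[0,0,0],[0,0,0],[0,0,0],[0,0,0],[0,0,0]],"jaw":[255,255,255,255,255]}'
python3 - <<'E'
from h import *
s=get_state();print(s)
cv2.imwrite("pics/w1.png",np.clip(read_camera("wrist")[:,:,::-1]*1.4,0,255).astype('uint8'))
E
```

```text
time: 0.52
eef_pos: [0.3371, -0.4833, 0.2306]
tcp_rot: [0.996, 0.093, -0.0, -0.001]
contact_force: [1.1, -1.0, -0.6]
opening: 0.298
time: 0.93
eef_pos: [0.4672, -0.3256, 0.2309]
tcp_rot: [0.996, 0.093, -0.0, -0.0]
contact_force: [0.4, -0.0, 0.2]
opening: 0.001
time: 1.35
eef_pos: [0.5971, -0.1682, 0.2308]
tcp_rot: [0.996, 0.093, -0.0, -0.0]
contact_force: [0.5, -0.8, -0.4]
opening: -0.0
time: 1.77
eef_pos: [0.6253, -0.129, 0.1635]
tcp_rot: [0.996, 0.094, -0.006, -0.003]
contact_force: [-0.6, 0.5, -2.5]
opening: 0.003
{'time': 1.7667, 'qpos': array([-3.62049143e-01,  2.74922440e-01,  1.71906188e+00, -3.81661838e-04,
        1.16116559e+00,  1.02134500e+00]), 'dq': array([-1.09319248e-02, -3.65933517e-02, -3.94945042e-02,  1.95887531e-03,
        7.24245949e-02, -8.29787941e-05]), 'joint_efforts': array([ 2.48369118e-01, -4.45226061e+01, -3.38697660e+01,  1.77508243e-02,
       -4.62325802e-01,  2.16724147e-04]), 'eef_pos': array([ 0.62525807, -0.12901167,  0.16349569]), 'tcp_rot': array([ 0.99558315,  0.09363874, -0.00616351, -0.00282679]), 'contact_force': array([-0.55747742,  0.49640053, -2.51314537]), 'wrist_torque': array([-0.03990733,  0.05714365,  0.0231807 ]), 'opening': 0.0033875116548991793}
```

View pics/w1.png

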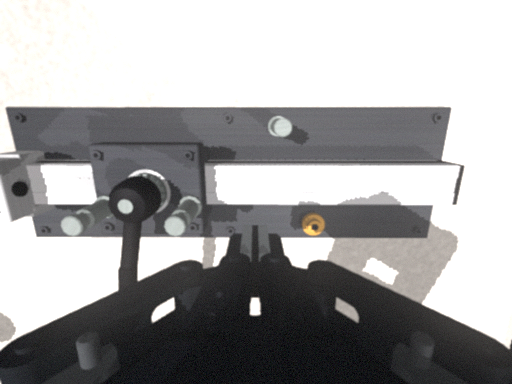

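The wrist view is square to the plate. It shows the carriage's -y face at u≈204, the stud tops at (72,227) and (175,226), and the lever pointing to the lower left from its head at (133,198). The path behind the carriage is clear.

```bash
python3 - <<'E'
from h import *
s=get_state()
yaw=.186;R=np.array([[np.cos(yaw),-np.sin(yaw)],[np.sin(yaw),np.cos(yaw)]]);C=np.array([.624,-.101])
def rep(nm,L,z):
    q=(onz("wrist",L,z,s)[:,:2]-C)@R;print(nm,q.round(4).tolist())
rep("plate far corners",[(8,107),(450,107)],.008)
rep("carr corners",[(90,143),(203,143),(206,237)],.073)
rep("studs",[(72,227),(175,226)],.123)
rep("stop face",[(37,152)],.079)
rep("rail end",[(461,166),(459,205)],.048)
rep("lever",[(131,240),(128,270)],.108)
print(s['eef_pos'],(s['eef_pos'][:2]-C)@R, proj("wrist",s['eef_pos'],s))
E
```

```text
plate far corners [[0.0762, 0.2338], [0.0774, -0.2342]]
carr corners [[0.0443, 0.1138], [0.0447, 0.0163], [-0.0434, 0.0177]]
studs [[-0.013, 0.1065], [-0.0119, 0.0303]]
stop face [[0.0371, 0.1561]]
rail end [[0.0212, -0.2282], [-0.0184, -0.2343]]
lever [[-0.0304, 0.0718], [-0.0577, 0.0775]]
[ 0.62641887 -0.12976837  0.16647674] [-0.00294297 -0.02871949] [[254.28125385 240.33892844]]
```

```bash
python3 -m jog '{"travel":[[0,0,-36],[0,0,-36],[0,0,-32],[0,0,0],[0,0,0]],"dr":[[0,0,0],[0,0,0],[0,0,0],[0,0,0],[0,0,0]],"jaw":[255,255,255,255,255]}'
python3 -m jog '{"travel":[[-2.2,11.8,0],[-1.9,9.8,0],[-0.7,3.9,0],[-0.7,3.9,0],[-0.7,3.9,0]],"dr":[[0,0,0],[0,0,0],[0,0,0],[0,0,0],[0,0,0]],"jaw":[255,255,255,255,255]}'
python3 -m jog '{"travel":[[-0.7,3.9,0],[-0.7,3.9,0],[-0.7,3.9,0],[-0.7,3.9,0],[-0.7,3.9,0]],"dr":[[0,0,0],[0,0,0],[0,0,0],[0,0,0],[0,0,0]],"jaw":[255,255,255,255,255]}'
python3 -c "
from h import *
s=get_state();yaw=.186;R=np.array([[np.cos(yaw),-np.sin(yaw)],[np.sin(yaw),np.cos(yaw)]])
print(s['eef_pos'],(s['eef_pos'][:2]-[.624,-.101])@R,s['contact_force'])"
```

```text
time: 2.23
eef_pos: [0.6287, -0.131, 0.0671]
tcp_rot: [0.996, 0.093, -0.001, -0.001]
contact_force: [0.5, -0.3, 0.1]
opening: -0.0
time: 2.65
eef_pos: [0.6278, -0.0987, 0.0733]
tcp_rot: [0.996, 0.094, 0.006, 0.004]
contact_force: [3.0, -4.3, 4.4]
opening: -0.002
time: 3.07
eef_pos: [0.6268, -0.0791, 0.074]
tcp_rot: [0.996, 0.093, 0.01, 0.004]
contact_force: [11.9, -3.8, -0.5]
opening: 0.002
[ 0.6268208  -0.07913926  0.07404776] [0.00681484 0.02096203] [11.94944246 -3.77537564 -0.45603789]
```

```bash
python3 - <<'E'
from h import *
s=get_state()
a=read_camera("wrist")[:,:,::-1][90:300,0:300];b=read_camera("scene")[:,:,::-1][130:250,100:280]
a=cv2.resize(a,(560,392));b=cv2.resize(b,(560,373),interpolation=cv2.INTER_CUBIC)
cv2.imwrite("pics/m2.png",cv2.resize(np.clip(np.vstack([a,b]).astype(float)*1.5,0,255).astype('uint8'),(438,598)))
print(s['qpos'],s['wrist_torque'],s['contact_force'],s['eef_pos'])
E
```

```text
[-2.86140697e-01  3.51010343e-01  1.80411280e+00  4.87311990e-04
  9.65615916e-01  1.09864435e+00] [-0.4588125  -1.49005654 -0.27548347] [11.94944246 -3.77537564 -0.45603789] [ 0.6268208  -0.07913926  0.07404776]
```

View pics/m2.png

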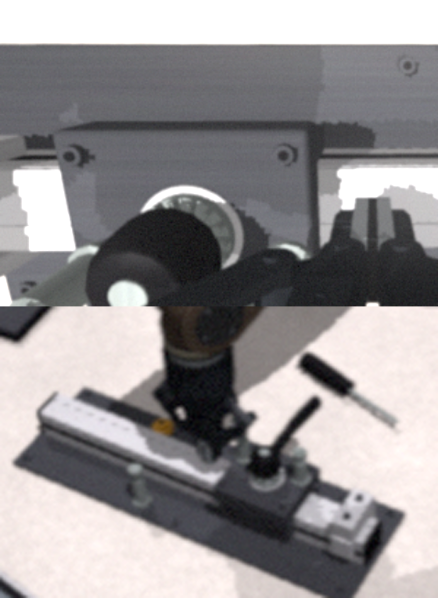

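The closed gripper's wide linkage is catching the -y stud (near (280,250) in the picture) before the fingertips reach the face. I'll back off, turn the tool 90° so its narrow side faces the carriage, and push again.

```bash
python3 -m jog '{"travel":[[2,-10,0],[3.7,-20,0],[3.7,-20,0],[0,0,0],[0,0,0]],"dr":[[0,0,0],[0,0,0],[0,0,0],[0,0,6.9],[0,0,6.9]],"jaw":[255,255,255,255,255]}'
python3 -m jog '{"travel":[[0,0,0],[0,0,0],[0,0,0],[0,0,0],[0,0,0]],"dr":[[0,0,7],[0,0,7],[0,0,7],[0,0,7],[0,0,7]],"jaw":[255,255,255,255,255]}'
python3 -m jog '{"travel":[[0,0,0],[0,0,0],[0,0,0],[0,0,0],[0,0,0]],"dr":[[0,0,7],[0,0,7],[0,0,7],[0,0,7],[0,0,7]],"jaw":[255,255,255,255,255]}'
python3 -m jog '{"travel":[[0,0,0],[0,0,0],[0,0,0],[0,0,0],[0,0,0]],"dr":[[0,0,6.2],[0,0,0],[0,0,0],[0,0,0],[0,0,0]],"jaw":[255,255,255,255,255]}'
python3 - <<'E'
from h import *
s=get_state();yaw=.186;R=np.array([[np.cos(yaw),-np.sin(yaw)],[np.sin(yaw),np.cos(yaw)]])
a=read_camera("wrist")[:,:,::-1]
b=read_camera("top")[:,:,::-1][110:205,225:405]
b=cv2.resize(b,(512,270),interpolation=cv2.INTER_CUBIC)
cv2.imwrite("pics/m3.png",cv2.resize(np.clip(np.vstack([a,b]).astype(float)*1.4,0,255).astype('uint8'),(468,598)))
print(s['qpos'],s['contact_force'],s['eef_pos'],(s['eef_pos'][:2]-[.624,-.101])@R)
E
```

```text
time: 3.58
eef_pos: [0.6305, -0.1287, 0.0703]
tcp_rot: [0.977, 0.215, 0.002, 0.001]
contact_force: [-0.1, 0.8, 0.2]
opening: 0.005
time: 4.0
eef_pos: [0.6302, -0.1274, 0.0701]
tcp_rot: [0.866, 0.499, 0.001, 0.001]
contact_force: [-0.1, -1.2, -0.2]
opening: 0.003
time: 4.42
eef_pos: [0.6302, -0.1274, 0.0701]
tcp_rot: [0.676, 0.737, 0.001, 0.002]
contact_force: [-0.3, 0.0, 0.8]
opening: -0.002
time: 4.83
eef_pos: [0.6294, -0.1277, 0.0681]
tcp_rot: [0.639, 0.77, 0.0, 0.0]
contact_force: [1.0, -0.4, -0.8]
opening: 0.003
[-3.57940820e-01  3.88484046e-01  1.76637089e+00  1.04793275e-05
  9.85704677e-01 -5.43509382e-01] [ 0.95107383 -0.3645375  -0.75260882] [ 0.62944714 -0.12771698  0.06811985] [ 0.00041244 -0.02726349]
```

View pics/m3.png

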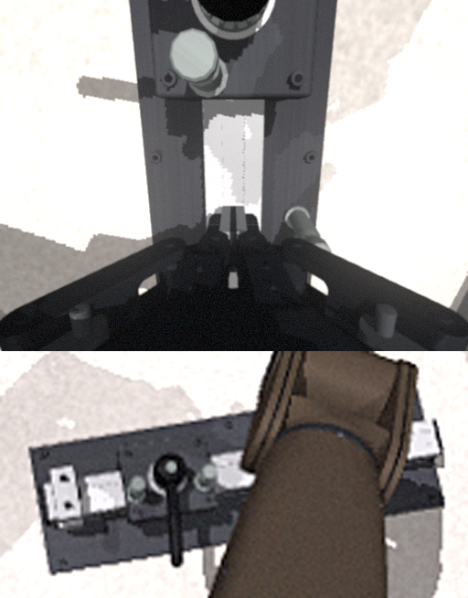

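Clear now: the tool is square to the carriage's -y face at row ≈97 in the picture, the spare stud is untouched beside the linkage, and the lever still points near the plate's -x.

```bash
python3 - <<'E'
from h import *
s=get_state();yaw=.186;R=np.array([[np.cos(yaw),-np.sin(yaw)],[np.sin(yaw),np.cos(yaw)]])
print(((onz("wrist",np.array([[160,96],[312,96]])/.914,.073,s)[:,:2])-[.624,-.101])@R)
print(((onz("wrist",np.array([[195,55]])/.914,.123,s)[:,:2])-[.624,-.101])@R)
E
python3 -m jog '{"travel":[[-3.7,19.7,-4],[-1,5,-3],[-0.7,3.9,0],[-0.7,3.9,0],[-0.7,3.9,0]],"dr":[[0,0,0],[0,0,0],[0,0,0],[0,0,0],[0,0,0]],"jaw":[255,255,255,255,255]}'
python3 -m jog '{"travel":[[-0.7,3.9,0],[-0.7,3.9,0],[-0.7,3.9,0],[-0.7,3.9,0],[-0.7,3.9,0]],"dr":[[0,0,0],[0,0,0],[0,0,0],[0,0,0],[0,0,0]],"jaw":[255,255,255,255,255]}'
```

```text
[[-0.03818826  0.045884  ]
 [ 0.04244897  0.0459766 ]]
[[-0.01185498  0.05549091]]
time: 5.35
eef_pos: [0.6224, -0.0914, 0.0604]
tcp_rot: [0.638, 0.77, -0.0, 0.0]
contact_force: [-0.0, -0.4, 0.1]
opening: 0.003
time: 5.77
eef_pos: [0.6188, -0.0717, 0.0604]
tcp_rot: [0.638, 0.77, 0.0, 0.0]
contact_force: [0.3, 0.2, -0.1]
opening: -0.001
```

```bash
python3 -m jog '{"travel":[[-0.7,3.9,0],[-0.7,3.9,0],[-0.7,3.9,0],[-0.7,3.9,0],[-0.7,3.9,0]],"dr":[[0,0,0],[0,0,0],[0,0,0],[0,0,0],[0,0,0]],"jaw":[255,255,255,255,255]}'
python3 -m jog '{"travel":[[-0.7,3.9,0],[-0.7,3.9,0],[-0.7,3.9,0],[-0.7,3.9,0],[-0.7,3.9,0]],"dr":[[0,0,0],[0,0,0],[0,0,0],[0,0,0],[0,0,0]],"jaw":[255,255,255,255,255]}'
python3 -m jog '{"travel":[[-0.4,2,0],[-0.4,2,0],[-0.2,1,0],[-0.2,1,0],[-0.2,1,0]],"dr":[[0,0,0],[0,0,0],[0,0,0],[0,0,0],[0,0,0]],"jaw":[255,255,255,255,255]}'
python3 -c "
from h import *
s=get_state();yaw=.186;R=np.array([[np.cos(yaw),-np.sin(yaw)],[np.sin(yaw),np.cos(yaw)]])
print(s['eef_pos'],(s['eef_pos'][:2]-[.624,-.101])@R,s['contact_force'])"
```

```text
time: 6.18
eef_pos: [0.6161, -0.0541, 0.0614]
tcp_rot: [0.638, 0.77, -0.001, 0.002]
contact_force: [0.1, -5.2, 1.3]
opening: 0.004
time: 6.6
eef_pos: [0.6124, -0.0346, 0.0613]
tcp_rot: [0.638, 0.77, -0.001, 0.002]
contact_force: [-0.5, -5.5, 2.2]
opening: 0.001
time: 7.02
eef_pos: [0.611, -0.0273, 0.0613]
tcp_rot: [0.638, 0.77, -0.001, 0.001]
contact_force: [-1.3, -5.7, 3.0]
opening: -0.006
[ 0.61104037 -0.02725675  0.06133227] [0.00090119 0.07486793] [-1.25676837 -5.66379752  2.98940906]
```

```bash
python3 -m jog '{"travel":[[-0.2,1,0],[-0.2,1,0],[-0.2,1,0],[-0.2,1,0],[-0.2,1,0]],"dr":[[0,0,0],[0,0,0],[0,0,0],[0,0,0],[0,0,0]],"jaw":[255,255,255,255,255]}'
python3 -m jog '{"travel":[[-0.2,1,0],[-0.1,0.5,0],[-0.1,0.5,0]],"dr":[[0,0,0],[0,0,0],[0,0,0]],"jaw":[255,255,255]}'
python3 -m jog '{"travel":[[-0.1,0.5,0],[-0.1,0.5,0]],"dr":[[0,0,0],[0,0,0]],"jaw":[255,255]}'
```

```text
time: 7.43
eef_pos: [0.6101, -0.0223, 0.0613]
tcp_rot: [0.638, 0.77, -0.001, 0.001]
contact_force: [-0.8, -5.1, 2.3]
opening: -0.005
time: 7.68
eef_pos: [0.6097, -0.0202, 0.0613]
tcp_rot: [0.638, 0.77, -0.001, 0.001]
contact_force: [-0.4, -5.3, 2.9]
opening: 0.003
time: 7.85
eef_pos: [0.6095, -0.0193, 0.0613]
tcp_rot: [0.638, 0.77, -0.001, 0.001]
contact_force: [-0.9, -6.2, 2.8]
opening: 0.001
```

```bash
for i in 1 2; do :; done
python3 -m jog '{"travel":[[-0.1,0.5,0],[-0.1,0.5,0]],"dr":[[0,0,0],[0,0,0]],"jaw":[255,255]}' | grep -E "eef|force"
python3 -m jog '{"travel":[[-0.1,0.5,0],[-0.1,0.5,0]],"dr":[[0,0,0],[0,0,0]],"jaw":[255,255]}'| grep -E "eef|force"
python3 -m jog '{"travel":[[-0.1,0.5,0],[-0.1,0.5,0]],"dr":[[0,0,0],[0,0,0]],"jaw":[255,255]}'| grep -E "eef|force"
```

```text
eef_pos: [0.6093, -0.0183, 0.0613]
contact_force: [0.0, -5.3, 2.9]
eef_pos: [0.6091, -0.0173, 0.0613]
contact_force: [-1.5, -4.7, 3.0]
eef_pos: [0.6091, -0.017, 0.0613]
contact_force: [-0.3, -8.4, 2.0]
```

```bash
python3 -m jog '{"travel":[[-0.1,0.5,0],[0,0,0]],"dr":[[0,0,0],[0,0,0]],"jaw":[255,255]}' | grep -E "eef|force"
python3 -m jog '{"travel":[[-0.1,0.5,0],[0,0,0],[0,0,0]],"dr":[[0,0,0],[0,0,0],[0,0,0]],"jaw":[255,255,255]}'| grep -E "eef|force"
```

```text
eef_pos: [0.6091, -0.017, 0.0614]
contact_force: [0.4, -8.6, 2.0]
eef_pos: [0.6091, -0.017, 0.0614]
contact_force: [0.2, -10.6, 1.3]
```

The carriage is at the stop: it stopped moving and the force climbed to 10.6 N. Now I'll retreat, lift, turn back and look at the lever.

```bash
python3 -m jog '{"travel":[[2,-10,0],[5.5,-29,0],[0,0,35],[0,0,35],[0,0,35]],"dr":[[0,0,0],[0,0,0],[0,0,0],[0,0,-6.9],[0,0,-6.9]],"jaw":[255,255,255,255,255]}' >/dev/null
python3 -m jog '{"travel":[[0,0,30],[0,0,0],[0,0,0],[-10,5,0],[-10,5,0]],"dr":[[0,0,-7],[0,0,-7],[0,0,-7],[0,0,-7],[0,0,-7]],"jaw":[255,255,255,150,150]}'>/dev/null
python3 -m jog '{"travel":[[-10,5,0],[-10,5,0],[-10,5,0],[0,0,0],[0,0,0]],"dr":[[0,0,-7],[0,0,-7],[0,0,-7],[0,0,-7],[0,0,-7]],"jaw":[150,150,150,150,150]}'>/dev/null
python3 -m jog '{"travel":[[0,0,0],[0,0,0],[0,0,0]],"dr":[[0,0,-6.2],[0,0,0],[0,0,0]],"jaw":[150,150,150]}'
python3 - <<'E'
from h import *
s=get_state();yaw=.186;R=np.array([[np.cos(yaw),-np.sin(yaw)],[np.sin(yaw),np.cos(yaw)]])
a=read_camera("wrist")[:,:,::-1];cv2.imwrite("pics/w4raw.png",a)
cv2.imwrite("pics/w4.png",np.clip(a.astype(float)*1.6,0,255).astype('uint8'))
np.save("s4.npy",s,allow_pickle=True)
print(s['eef_pos'],s['tcp_rot'],(s['eef_pos'][:2]-[.624,-.101])@R,s['qpos'])
E
```

```text
time: 10.27
eef_pos: [0.5654, -0.0276, 0.1951]
tcp_rot: [0.996, 0.095, -0.0, -0.0]
contact_force: [0.6, -0.0, -0.5]
opening: 0.417
[ 0.56541067 -0.02763517  0.19505222] [ 9.95508738e-01  9.46684135e-02 -1.63251954e-04 -4.67093041e-04] [-0.04401146  0.08293431] [-2.28386598e-01  8.09363774e-02  1.88136853e+00  8.45933370e-04
  1.17989417e+00  1.15246637e+00]
```

View pics/w4.png

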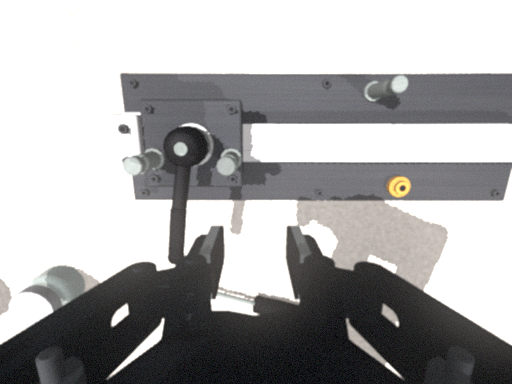

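The carriage sits against the stop (edges meet at u≈141). The lever's head is at (184,147), the grip runs to about (176,262), and the studs are at (136,165) and (228,163). All bystanders are in place.

```bash
python3 - <<'E'
from h import *
s=np.load("s4.npy",allow_pickle=True).item();yaw=.186;R=np.array([[np.cos(yaw),-np.sin(yaw)],[np.sin(yaw),np.cos(yaw)]]);C=np.array([.624,-.101])
def rep(nm,L,z):
    p=onz("wrist",L,z,s)[:,:2];print(nm,p.round(4).tolist(),((p-C)@R).round(4).tolist())
rep("carr",[(141,99),(241,99),(242,187),(142,186)],.073)
rep("studs",[(136,165),(228,163)],.123)
rep("grip top",[(179.5,212),(176.5,255)],.115)
rep("end",[(176,262)],.11)
rep("collar ring right", [(213,146)],.078)
rep("nut",[(399,187)],.022); rep("spare",[(399,85)],.07)
g=cv2.cvtColor(cv2.imread("pics/w4raw.png"),cv2.COLOR_BGR2GRAY)
for v in (215,225,235,245,255):
    u=np.where(g[v,160:200]<60)[0]+160; print(v,u.min(),u.max())
E
```

```text
carr [[0.6305, 0.0924], [0.6482, 0.0012], [0.5656, -0.0146], [0.5475, 0.0847]] [[0.0421, 0.1889], [0.0427, 0.096], [-0.0414, 0.0957], [-0.0409, 0.1966]]
studs [[0.5794, 0.0719], [0.595, -0.0003]] [[-0.0119, 0.1781], [-0.0098, 0.1043]]
grip top [[0.5434, 0.0348], [0.5018, 0.0325]] [[-0.0541, 0.1483], [-0.0954, 0.1538]]
end [[0.4916, 0.0332]] [[-0.1053, 0.1564]]
collar ring right [[0.6011, 0.0196]] [[-0.0002, 0.1228]]
nut [[0.5892, -0.2]] [[-0.0525, -0.0909]]
spare [[0.688, -0.1402]] [[0.0557, -0.0504]]
215 171 184
225 171 184
235 170 183
245 170 199
255 169 199
```

```bash
python3 -m jog '{"travel":[[-15,20,0],[-15,21,0],[-14.2,21,-10],[0,0,-30],[0,0,-30]],"dr":[[0,0,-3.8],[0,0,-3.8],[0,0,0],[0,0,0],[0,0,0]],"jaw":[150,150,150,150,150]}' 60
python3 -m jog '{"travel":[[0,0,-25],[0,0,-10],[0,0,0],[0,0,0]],"dr":[[0,0,0],[0,0,0],[0,0,0],[0,0,0]],"jaw":[150,150,195,195]}'
python3 - <<'E'
from h import *
s=get_state();yaw=.186;R=np.array([[np.cos(yaw),-np.sin(yaw)],[np.sin(yaw),np.cos(yaw)]])
a=read_camera("wrist")[:,:,::-1][20:384,100:420]
b=read_camera("scene")[:,:,::-1][120:230,160:290];b=cv2.resize(b,(430,364),interpolation=cv2.INTER_CUBIC)
cv2.imwrite("pics/w5.png",np.clip(np.hstack([a,b]).astype(float)*1.6,0,255).astype('uint8'))
print((s['eef_pos'][:2]-[.624,-.101])@R)
E
```

```text
time: 10.73
eef_pos: [0.5222, 0.0351, 0.1265]
tcp_rot: [1.0, 0.029, 0.003, 0.0]
contact_force: [0.7, -0.1, -0.3]
opening: 0.413
time: 11.07
eef_pos: [0.5217, 0.034, 0.0906]
tcp_rot: [1.0, 0.027, -0.0, -0.0]
contact_force: [0.3, -0.4, -0.0]
opening: 0.231
[-0.07561257  0.15158325]
```

View pics/w5.png

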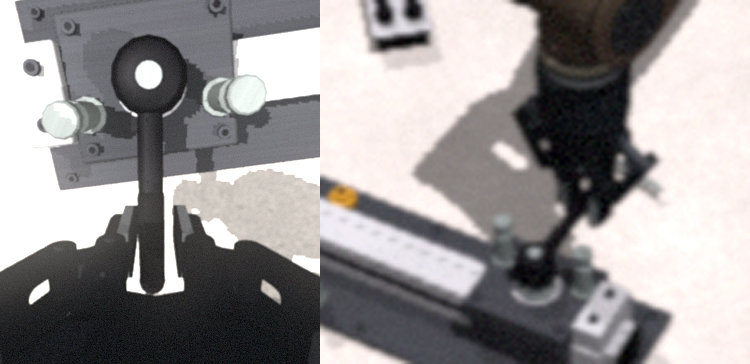

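The grip sits between the pads, aligned with the tool, and both studs are clear. Next I'll close on it and lift.

```bash
python3 -m jog '{"travel":[[0,0,0],[0,0,0],[0,0,0],[0,0,0]],"dr":[[0,0,0],[0,0,0],[0,0,0],[0,0,0]],"jaw":[255,255,255,255]}' 60
python3 -m jog '{"travel":[[0,0,1.5],[0,0,1.5],[0,0,0],[0,0,0]],"dr":[[0,0,0],[0,0,0],[0,0,0],[0,0,0]],"jaw":[255,255,255,255]}'
python3 -m jog '{"travel":[[0,0,1.5],[0,0,1.5],[0,0,0],[0,0,0]],"dr":[[0,0,0],[0,0,0],[0,0,0],[0,0,0]],"jaw":[255,255,255,255]}'
```

```text
time: 11.5
eef_pos: [0.5227, 0.0344, 0.0923]
tcp_rot: [1.0, 0.027, 0.002, -0.0]
contact_force: [-0.3, 3.2, 6.4]
opening: 0.141
time: 11.83
eef_pos: [0.5225, 0.0346, 0.0927]
tcp_rot: [1.0, 0.027, 0.002, -0.0]
contact_force: [6.4, 4.1, -6.3]
opening: 0.138
time: 12.17
eef_pos: [0.5225, 0.0346, 0.0952]
tcp_rot: [1.0, 0.027, 0.002, -0.0]
contact_force: [7.1, 4.1, -8.4]
opening: 0.14
```

```bash
python3 -m jog '{"travel":[[0,0,1.5],[0,0,1.5],[0,0,0],[0,0,0]],"dr":[[0,0,0],[0,0,0],[0,0,0],[0,0,0]],"jaw":[255,255,255,255]}'
python3 -m jog '{"travel":[[0,0,0.5],[0,0,0],[0,0,0]],"dr":[[0,0,0],[0,0,0],[0,0,0]],"jaw":[255,255,255]}'
```

```text
time: 12.5
eef_pos: [0.5225, 0.0346, 0.0971]
tcp_rot: [1.0, 0.027, 0.003, -0.001]
contact_force: [10.9, 4.5, -13.7]
opening: 0.141
time: 12.75
eef_pos: [0.5225, 0.0347, 0.0971]
tcp_rot: [1.0, 0.027, 0.003, -0.001]
contact_force: [11.6, 3.0, -17.2]
opening: 0.141
```

```bash
cat > arc.py <<'E'
import sys,numpy as np
from h import *
A=np.array([float(sys.argv[3]),float(sys.argv[4])]) if len(sys.argv)>3 else np.array([.5985,.0398])
dth=float(sys.argv[1]);n=int(sys.argv[2])  # dth rad, + = clockwise
s=get_state();p=s['eef_pos'][:2]-A
a0=2*np.arctan2(s['tcp_rot'][1],s['tcp_rot'][0])
print("r",np.hypot(*p).round(4),"theta pos",(.186-(np.arctan2(p[1],p[0])%(2*np.pi)-np.pi)).round(3),"theta tool",(.186-a0).round(3))
o=p
for i in range(1,n+1):
    t=-dth*i/n;q=np.array([[np.cos(t),-np.sin(t)],[np.sin(t),np.cos(t)]])@p
    print(((q-o)*1000).round(1),end=" ");o=q
print("deg/row",np.degrees(-dth/n).round(2))
F=s['contact_force'];th=np.arctan2(p[1],p[0]);tt=np.array([-np.sin(th),np.cos(th)]);rr=-np.array([-np.cos(th),-np.sin(th)])
print("Ft",(F[:2]@tt).round(1),"Frad out",(F[:2]@rr).round(1),"Fz",F[2].round(1),"torque/r",((F[:2]@tt*np.hypot(*p)+s['wrist_torque'][2])/.078).round(1),"z",s['eef_pos'][2].round(4),"op",s['opening'].round(3),s['time'])
E
python3 -m jog '{"travel":[[0,0,-1.5],[0,0,0]],"dr":[[0,0,0],[0,0,0]],"jaw":[255,255]}'|grep force
python3 arc.py -.88 8
```

```text
contact_force: [8.0, 4.8, -9.6]
r 0.0763 theta pos 0.118 theta tool 0.133
[ 1.  -8.3] [ 1.9 -8.2] [ 2.8 -7.9] [ 3.7 -7.5] [ 4.5 -7.1] [ 5.2 -6.6] [ 5.9 -5.9] [ 6.5 -5.3] deg/row 6.3Traceback (most recent call last):
  File "arc.py", line 14, in <module>
    print("Ft",(F[:2]@tt).round(1),"Frad out",(F[:2]@rr).round(1),"Fz",F[2].round(1),"torque/r",((F[:2]@tt*np.hypot(*p)+s['wrist_torque'][2])/.078).round(1),"z",s['eef_pos'][2].round(4),"op",s['opening'].round(3),s['time'])
                                                                                                                                                                                               ^^^^^^^^^^^^^^^^^^
AttributeError: 'float' object has no attribute 'round'
```

```bash
sed -i "s/,\"op\",s\['opening'\].round(3)/,\"op\",round(float(s['opening']),3)/" arc.py
python3 -m jog '{"travel":[[0.5,-4.2,0],[0.5,-4.1,0],[1.9,-8.2,0],[0,0,0]],"dr":[[0,0,3.15],[0,0,3.15],[0,0,6.3],[0,0,0]],"jaw":[255,255,255,255]}'|grep -E "eef|force"; python3 arc.py -.66 6
```

```text
eef_pos: [0.5255, 0.0178, 0.0968]
contact_force: [8.9, 5.9, -9.7]
r 0.0762 theta pos -0.107 theta tool -0.09
[ 2.9 -7.9] [ 3.7 -7.5] [ 4.5 -7.1] [ 5.3 -6.5] [ 5.9 -5.9] [ 6.6 -5.2] deg/row 6.3
Ft -3.0 Frad out -10.2 Fz -9.7 torque/r 0.1 z 0.0968 op 0.142 13.25
```

```bash
python3 -m jog '{"travel":[[2.9,-7.9,0],[3.7,-7.5,0],[4.5,-7.1,0],[5.3,-6.5,0],[0,0,0]],"dr":[[0,0,6.3],[0,0,6.3],[0,0,6.3],[0,0,6.3],[0,0,0]],"jaw":[255,255,255,255,255]}'|grep -E "eef|force"; python3 arc.py -.2 2
```

```text
eef_pos: [0.5416, -0.011, 0.0966]
contact_force: [6.0, 5.4, -8.9]
r 0.0763 theta pos -0.543 theta tool -0.529
[ 5.4 -5.4] [ 5.9 -4.9] deg/row 5.73
Ft -0.0 Frad out -8.1 Fz -8.9 torque/r -0.6 z 0.0966 op 0.141 13.6667
```

```bash
python3 -m jog '{"travel":[[5.4,-5.4,0],[5.9,-4.9,0],[0,0,-2.5],[0,0,-2.5],[0,0,0]],"dr":[[0,0,5.7],[0,0,5.7],[0,0,0],[0,0,0],[0,0,0]],"jaw":[255,255,255,255,255]}'|grep -E "eef|force"; python3 arc.py .3 5
python3 -m jog '{"travel":[[0,0,0],[0,0,0],[0,0,-1],[0,0,0]],"dr":[[0,0,0],[0,0,0],[0,0,0],[0,0,0]],"jaw":[195,195,195,195]}'|grep -E "eef|force|open"; python3 arc.py .3 5
```

```text
eef_pos: [0.5524, -0.0212, 0.0924]
contact_force: [3.8, 3.9, -3.7]
r 0.0765 theta pos -0.737 theta tool -0.725
[-3.6  2.9] [-3.4  3.1] [-3.2  3.3] [-3.   3.5] [-2.8  3.6] deg/row -3.44
Ft 0.7 Frad out -5.4 Fz -3.7 torque/r -0.3 z 0.0924 op 0.141 14.0833
eef_pos: [0.5519, -0.0222, 0.0925]
contact_force: [0.1, -0.6, -0.1]
opening: 0.237
r 0.0776 theta pos -0.741 theta tool -0.727
[-3.6  2.9] [-3.5  3.1] [-3.3  3.3] [-3.1  3.5] [-2.8  3.7] deg/row -3.44
Ft 0.4 Frad out 0.5 Fz -0.1 torque/r 0.7 z 0.0925 op 0.237 14.4167
```

```bash
python3 -m jog '{"travel":[[-3.6,2.9,-1.5],[-3.5,3.1,0],[-3.3,3.3,0],[-3.1,3.5,0],[-2.8,3.7,0]],"dr":[[0,0,-3.4],[0,0,-3.4],[0,0,-3.4],[0,0,-3.4],[0,0,-3.4]],"jaw":[195,195,195,195,195]}'|grep -E "eef|force|open"; python3 arc.py .3 5
```

```text
eef_pos: [0.5361, -0.0058, 0.0915]
contact_force: [1.7, -0.6, 0.5]
opening: 0.233
r 0.0773 theta pos -0.445 theta tool -0.427
[-2.6  3.8] [-2.4  4. ] [-2.1  4.1] [-1.9  4.2] [-1.6  4.3] deg/row -3.44
Ft 1.5 Frad out -1.0 Fz 0.5 torque/r 1.5 z 0.0915 op 0.233 14.8333
```

```bash
python3 -m jog '{"travel":[[-2.6,3.8,0],[-2.4,4.0,0],[-2.1,4.1,0],[-1.9,4.2,0],[-1.6,4.3,0]],"dr":[[0,0,-3.44],[0,0,-3.44],[0,0,-3.44],[0,0,-3.44],[0,0,-3.44]],"jaw":[195,195,195,195,195]}'|grep -E "eef|force|open"; python3 arc.py .24 4
```

```text
eef_pos: [0.5256, 0.0146, 0.0915]
contact_force: [0.9, -1.2, 0.8]
opening: 0.236
r 0.0772 theta pos -0.146 theta tool -0.127
[-1.4  4.4] [-1.1  4.5] [-0.8  4.6] [-0.6  4.6] deg/row -3.44
Ft 1.5 Frad out -0.5 Fz 0.8 torque/r 1.9 z 0.0915 op 0.236 15.25
```

```bash
python3 -m jog '{"travel":[[-1.4,4.4,0],[-1.1,4.5,0],[-0.8,4.6,0],[-0.6,4.6,0],[0,0,0]],"dr":[[0,0,-3.44],[0,0,-3.44],[0,0,-3.44],[0,0,-3.44],[0,0,0]],"jaw":[195,195,195,195,195]}'|grep -E "eef|force|open"; python3 arc.py .24 4
```

```text
eef_pos: [0.5218, 0.0328, 0.0915]
contact_force: [0.6, -2.1, 0.2]
opening: 0.237
r 0.077 theta pos 0.095 theta tool 0.11
[-0.3  4.6] [-0.   4.6] [0.3 4.6] [0.5 4.6] deg/row -3.44
Ft 2.1 Frad out -0.4 Fz 0.2 torque/r 2.4 z 0.0915 op 0.237 15.6667
```

```bash
python3 -m jog '{"travel":[[-0.3,4.6,0],[0,4.6,0],[0,0,0]],"dr":[[0,0,-3.44],[0,0,-3.44],[0,0,0]],"jaw":[195,195,195]}'|grep -E "force"; python3 arc.py .12 2
python3 -m jog '{"travel":[[0.3,4.6,0],[0.5,4.6,0],[0,0,0]],"dr":[[0,0,-3.44],[0,0,-3.44],[0,0,0]],"jaw":[195,195,195]}'|grep -E "force"; python3 arc.py .24 4
```

```text
contact_force: [1.2, -3.8, 1.5]
r 0.0769 theta pos 0.208 theta tool 0.229
[0.2 4.6] [0.5 4.6] deg/row -3.44
Ft 3.8 Frad out -1.3 Fz 1.5 torque/r 4.5 z 0.0915 op 0.232 15.9167
contact_force: [-0.8, -5.4, 2.5]
r 0.0769 theta pos 0.322 theta tool 0.348
[0.8 4.6] [1.  4.5] [1.3 4.4] [1.6 4.3] deg/row -3.44
Ft 5.5 Frad out 0.0 Fz 2.5 torque/r 6.4 z 0.0916 op 0.233 16.1667
```

```bash
python3 -m jog '{"travel":[[0.8,4.6,0],[1.0,4.5,0],[0,0,0],[0,0,0]],"dr":[[0,0,-3.44],[0,0,-3.44],[0,0,0],[0,0,0]],"jaw":[195,195,195,195]}'|grep -E "force"; python3 arc.py .12 2
python3 -m jog '{"travel":[[1.3,4.4,0],[0,0,0],[0,0,0]],"dr":[[0,0,-3.44],[0,0,0],[0,0,0]],"jaw":[195,195,195]}'|grep -E "force"; python3 arc.py .06 1
python3 -c "
from h import *
for i in range(6): s=get_state();read_camera('top');print(s['contact_force'].round(1),s['wrist_torque'].round(2))"
```

```text
contact_force: [-1.2, -6.7, 2.1]
r 0.0771 theta pos 0.435 theta tool 0.466
[1.3 4.4] [1.5 4.4] deg/row -3.44
Ft 6.7 Frad out -0.5 Fz 2.1 torque/r 8.0 z 0.0916 op 0.237 16.5
contact_force: [-1.7, -7.7, 3.6]
r 0.0772 theta pos 0.49 theta tool 0.526
[1.5 4.4] deg/row -3.44
Ft 7.9 Frad out -0.7 Fz 3.6 torque/r 9.0 z 0.0916 op 0.235 16.75
[-1.7 -7.7  3.6] [-1.23  0.28  0.09]
[-0.3 -8.   4.3] [-1.24  0.28  0.1 ]
[-1.9 -7.7  3. ] [-1.25  0.24  0.08]
[-1.1 -7.8  4.7] [-1.27  0.27  0.12]
[-1.4 -8.2  4.5] [-1.28  0.29  0.11]
[-1.8 -7.7  3.5] [-1.21  0.3   0.09]
```

```bash
python3 -m jog '{"travel":[[1.5,4.3,0],[0,0,0],[0,0,0],[0,0,0]],"dr":[[0,0,-3.4],[0,0,0],[0,0,0],[0,0,0]],"jaw":[195,195,195,195]}'|grep -E "force"; python3 arc.py -.04 1
python3 -c "
from h import *
for i in range(3): s=get_state();read_camera('top');print(s['contact_force'].round(1),s['wrist_torque'].round(2))"
```

```text
contact_force: [-2.4, -8.0, 4.3]
r 0.0774 theta pos 0.546 theta tool 0.586
[-1.  -2.9] deg/row 2.29
Ft 8.3 Frad out -0.6 Fz 4.3 torque/r 9.1 z 0.0916 op 0.234 17.3833
[-2.4 -8.   4.3] [-1.32  0.46  0.07]
[-2.2 -8.3  4.9] [-1.31  0.39  0.11]
[-2.1 -8.1  3.6] [-1.32  0.37  0.06]
```

```bash
python3 -m jog '{"travel":[[1.3,3.3,0],[0,0,0],[0,0,0]],"dr":[[0,0,-2.5],[0,0,0],[0,0,0]],"jaw":[195,195,195]}'|grep -E "force"; python3 arc.py -.05 1
python3 -m jog '{"travel":[[-0.7,-1.9,0],[-0.7,-1.9,0],[0,0,0]],"dr":[[0,0,1.4],[0,0,1.4],[0,0,0]],"jaw":[195,195,195]}'|grep -E "force"; python3 arc.py -.05 1
```

```text
contact_force: [-2.2, -9.3, 4.4]
r 0.0774 theta pos 0.587 theta tool 0.629
[-1.4 -3.6] deg/row 2.86
Ft 9.4 Frad out -1.6 Fz 4.4 torque/r 10.3 z 0.0916 op 0.238 17.7833
contact_force: [-0.2, -5.1, 4.7]
r 0.0774 theta pos 0.548 theta tool 0.581
[-1.3 -3.7] deg/row 2.86
Ft 4.9 Frad out -1.6 Fz 4.7 torque/r 6.0 z 0.0916 op 0.233 18.0333
```

```bash
python3 -m jog '{"travel":[[-0.7,-1.9,0],[-0.7,-1.8,0],[0,0,0]],"dr":[[0,0,1.4],[0,0,1.4],[0,0,0]],"jaw":[195,195,195]}'|grep -E "force"; python3 arc.py -.05 1
python3 -m jog '{"travel":[[-0.4,-1,0],[0,0,0],[0,0,0],[0,0,0]],"dr":[[0,0,0],[0,0,0],[0,0,0],[0,0,0]],"jaw":[150,150,150,150]}'|grep -E "force|open"; python3 arc.py -.05 1
```

```text
contact_force: [0.4, -2.6, 2.0]
r 0.0779 theta pos 0.51 theta tool 0.534
[-1.1 -3.7] deg/row 2.86
Ft 2.3 Frad out -1.2 Fz 2.0 torque/r 3.3 z 0.091 op 0.237 18.2833
contact_force: [-1.3, -0.2, -0.0]
opening: 0.411
r 0.0785 theta pos 0.507 theta tool 0.535
[-1.1 -3.8] deg/row 2.86
Ft 0.6 Frad out 1.2 Fz -0.0 torque/r 0.9 z 0.0905 op 0.411 18.6167
```

```bash
python3 -m jog '{"travel":[[0,0,25],[0,0,30],[0,0,0],[0,0,0],[0,0,0]],"dr":[[0,0,0],[0,0,0],[0,0,0],[0,0,0],[0,0,0]],"jaw":[150,150,150,150,150]}'
python3 - <<'E'
from h import *
s=get_state();np.save("s6.npy",s,allow_pickle=True)
a=read_camera("wrist")[:,:,::-1]
b=read_camera("top")[:,:,::-1][110:205,225:405];b=cv2.resize(b,(384,202),interpolation=cv2.INTER_CUBIC)
c=read_camera("scene")[:,:,::-1][130:250,100:280];c=cv2.resize(c,(384,256),interpolation=cv2.INTER_CUBIC)
d=np.zeros((458,384,3),'uint8');d[:202]=b;d[202:]=c
a=cv2.copyMakeBorder(a[:, 96:512],0,74,0,0,cv2.BORDER_CONSTANT)
cv2.imwrite("pics/w6.png",np.clip(np.hstack([a,d]).astype(float)*1.5,0,255).astype('uint8'))
E
```

```text
time: 19.03
eef_pos: [0.524, 0.0645, 0.1455]
tcp_rot: [0.985, -0.174, -0.0, -0.0]
contact_force: [0.0, 0.5, -1.6]
opening: 0.411
```

View pics/w6.png

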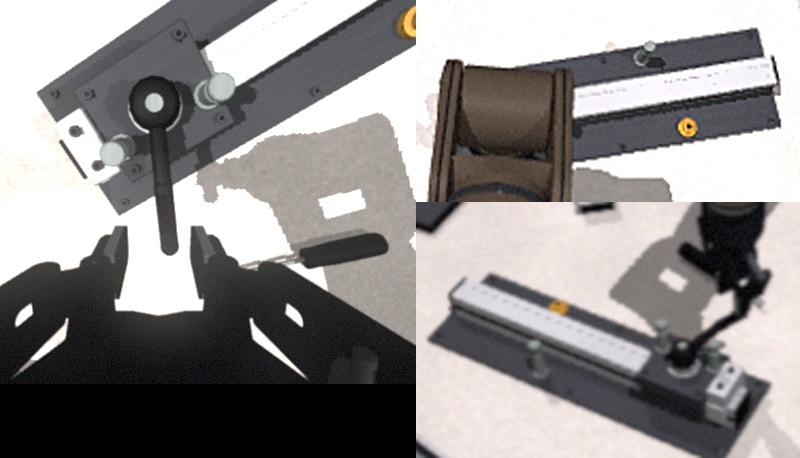

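```bash
python3 - <<'E'
from h import *
s=np.load("s6.npy",allow_pickle=True).item();A=np.array([.5985,.0398])
for z in (.115,.119):
    p=onz("wrist",[[161+96,190],[167+96,243]],z,s)[:,:2];v=p[1]-p[0]
    for q in (p[1]-A,v): print(z,p.round(4).tolist(),.186-(np.arctan2(q[1],q[0])%(2*np.pi)-np.pi))
print(s['eef_pos'])
E
```

```text
0.115 [[0.5444, 0.0553], [0.507, 0.0643]] 0.44821179955801377
0.115 [[0.5444, 0.0553], [0.507, 0.0643]] 0.422671609891157
0.119 [[0.5454, 0.055], [0.5089, 0.0638]] 0.4479098562318425
0.119 [[0.5454, 0.055], [0.5089, 0.0638]] 0.42267160989115743
[0.52400686 0.06445888 0.14546206]
```

The lever is at about 0.44 rad, consistent with where the push left it, and nothing else has been disturbed. The carriage is still at the stop. Next I'll shut the fingers and gently touch the top of the grip: 115 mm means seated, 119 mm means on the tips.

```bash
python3 -m jog '{"travel":[[1,-4.8,0],[0,0,0],[0,0,0],[0,0,-12],[0,0,-12]],"dr":[[0,0,5],[0,0,0],[0,0,0],[0,0,0],[0,0,0]],"jaw":[255,255,255,255,255]}'|grep -E "eef|force|open"
python3 -m jog '{"travel":[[0,0,-1],[0,0,0],[0,0,0]],"dr":[[0,0,0],[0,0,0],[0,0,0]],"jaw":[255,255,255]}'|grep -E "eef|force"
python3 -m jog '{"travel":[[0,0,-1],[0,0,0]],"dr":[[0,0,0],[0,0,0]],"jaw":[255,255]}'|grep -E "eef|force"
python3 -m jog '{"travel":[[0,0,-1],[0,0,0]],"dr":[[0,0,0],[0,0,0]],"jaw":[255,255]}'|grep -E "eef|force"
```

```text
eef_pos: [0.5257, 0.0596, 0.1213]
contact_force: [-0.3, 0.8, -0.7]
opening: 0.003
eef_pos: [0.525, 0.0596, 0.1201]
contact_force: [-0.1, 0.5, 0.9]
eef_pos: [0.5256, 0.0595, 0.1201]
contact_force: [-0.2, 0.0, 1.1]
eef_pos: [0.5255, 0.0595, 0.119]
contact_force: [0.1, 0.9, 0.6]
```

```bash
python3 -m jog '{"travel":[[0,0,-1],[0,0,0]],"dr":[[0,0,0],[0,0,0]],"jaw":[255,255]}'|grep -E "eef|force"
python3 -m jog '{"travel":[[0,0,-1],[0,0,0]],"dr":[[0,0,0],[0,0,0]],"jaw":[255,255]}'|grep -E "eef|force"
python3 -m jog '{"travel":[[0,0,-1],[0,0,0]],"dr":[[0,0,0],[0,0,0]],"jaw":[255,255]}'|grep -E "eef|force"
python3 -m jog '{"travel":[[0,0,-1],[0,0,0]],"dr":[[0,0,0],[0,0,0]],"jaw":[255,255]}'|grep -E "eef|force"
```

```text
eef_pos: [0.5253, 0.0595, 0.1178]
contact_force: [-0.1, -0.0, -1.1]
eef_pos: [0.5253, 0.0595, 0.1167]
contact_force: [0.3, -0.0, -0.1]
eef_pos: [0.5252, 0.0595, 0.1156]
contact_force: [0.3, 0.4, 0.4]
eef_pos: [0.5254, 0.0595, 0.1154]
contact_force: [-2.4, 0.8, 4.1]
```

Contact came at 115.4 mm, so the lever is seated. I'll retreat and hand in.

```bash
python3 -m jog '{"travel":[[0,0,10],[0,0,30],[0,0,30],[0,0,0],[0,0,0]],"dr":[[0,0,0],[0,0,0],[0,0,0],[0,0,0],[0,0,0]],"jaw":[255,255,255,255,255]}'
python3 - <<'E'
from h import *
s=get_state()
a=read_camera("wrist")[:,:,::-1]
cv2.imwrite("pics/w7.png",np.clip(a.astype(float)*1.5,0,255).astype('uint8'))
E
```

```text
time: 21.27
eef_pos: [0.5271, 0.0594, 0.1879]
tcp_rot: [0.991, -0.131, 0.003, -0.0]
contact_force: [-1.1, -0.2, -1.1]
opening: 0.0
```

View pics/w7.png

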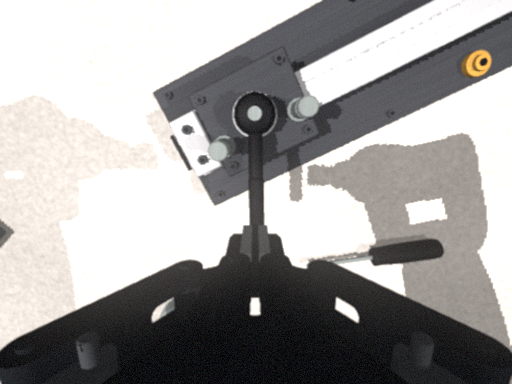

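The carriage block touches the stop near (200,140). The lever points between the studs with its head on the collar at (255,113), and the gripper is 70 mm above it.

```bash
python3 -c "
from plant import *
print(sign_off())"
```

```text
the job is handed in; nothing more can be done
None
```

The carriage is against the end stop and clamped, and I handed the job in at about 21 s. The hand-in reports no verdict.

- **Carriage:** I pushed it along the rail with the shut fingers. It stopped moving and the push force rose from about 5 N to 10.6 N, well under the 40 N ramming limit. My first approach went wrong: the gripper's linkage caught the -y stud (about 12 N) and nudged the carriage about 25 mm along the rail. I backed off, turned the tool 90° and pushed again.
- **Lever:** I lifted it off its serrations, swung it back to about -0.73 rad, let it bite, and tightened clockwise in one stroke. The last push read 9.4 N of tangential force at the grip. My other estimate, which adds the wrist moment, gave 10.3 N. Both are inside the 6 to 14 N window. The lever ended at about 0.44 rad, clear of the studs.
- **Lift-off check:** While lifting I reached the end of travel briefly, at about 17 N, and eased back.
- **Final checks:**
  - The top of the grip was touched at 115.4 mm, where 115 mm means seated.
  - The last picture shows the carriage against the stop, the lever let go, and the nut, screwdriver and studs in place.
  - The gripper is about 70 mm clear of everything.
  - I had no direct reading of the force on the rail.

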